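# Load a carton into the labelling cradle and snap its spring flap over

## Task

Put the white carton with the blue band into the green-railed lane of the labelling cradle, then slide it along the lane so that the carton tips the yellow spring flap past its snap point and the flap springs over the carton's end. Keep sliding until you feel the carton against the rubber buffer, press it there firmly but gently (about 8 newtons, never more than 15) for a moment, and leave it seated; do not touch the flap with the gripper and leave everything else on the bench where it is.

Things in the scene. Friction and masses are not known exactly. Their poses are not given: they have to be found in the camera images.
- blue_carton: White carton, blue band around it, brown tape strip: 120 mm (its x) by 56 mm (y) by 70 mm tall, about 0.3 kg, rigid. Origin: centre of its underside. The band lies 20 mm to the -x side of its middle; either end may go first. Its look-alike has a red band; the two may swap places.
- cradle: Bolted-down cradle. Dark base plate 280 x 92 x 8 mm; origin: centre of its underside. Its top is the lane floor; the lane runs along x from the open end (x = -135 mm) between green rails 64 mm apart inside, tops flared, up to 28 mm above the floor.
- head: Head of the cradle, fixed at its far end: two grey posts (22 mm along the lane, 6 mm thick, at y = +-40 mm, up to 108 mm above the bench) that carry the flap, and a low end wall 45 mm beyond them that carries the buffer. Origin: midway between the posts' feet on the lane floor, 90 mm along x from the cradle's origin; axes as the cradle's. Over 16 N between the carton and this head (flap and buffer included) is too much.
- lane_set (a point): Point on the lane floor's middle line, 20 mm to the -x side of the cradle's origin, 8 mm above the bench. Set the carton's centre here from above (+-15 mm along the lane), long side along the lane; its leading end is then short of the flap's toe. Then push it towards the cradle's +x (about 1 N of sliding friction).
- buffer_mid (a point): Middle of the places where the face of the black rubber buffer bar may be: on the lane's middle line, 99 mm from the cradle's origin, 26 mm above the bench. The bar (50 mm wide, 18 mm tall, stiff) is screwed in or out before each job, its face up to 6 mm nearer or farther, and is not measured: feel for it. Seated means pressed on it with over 5 N once the flap is over.
- flap: Yellow L-shaped spring flap. Origin: on its hinge axis, at x = 90 mm in the cradle, 95 mm above the bench. Its z axis runs along its upper arm (45 mm long, 50 mm wide): straight up at the start (tilt 0), lying back over the carton towards the lane's open end at the opposite stop (tilt 1.5 rad, about 4 mm above a carton).
- flap_toe (a point): Tip of the flap's toe (50 mm long, 24 mm wide, 6 mm thick), hanging below the hinge; a carton's leading end meets it at about x = 61 mm in the cradle. Pushing it to +x takes about 7 to 10 N at first, fading to nothing at the snap point (tilt 0.65 rad, leading end near x = 90 mm); then the spring throws the flap over and the toe swings clear of the carton.
- red_carton: Look-alike white carton with a red band, same size, about 0.3 kg; origin: centre of its underside. Leave it alone.
- spool: Pink twine spool standing upright, 60 mm across, 70 mm tall; origin: centre of its underside. Leave it alone.
- tape_roll: Brown tape roll lying flat, 100 mm across, 48 mm tall; origin: centre of its underside. Leave it alone.
- jar: Jar with a black cap, 60 mm across, 80 mm tall; origin: centre of its underside. Leave it alone.
- brown_box: Brown cardboard box 110 by 90 by 60 mm; origin: centre of its underside. Leave it alone.
- screwdriver: Screwdriver lying on the bench; origin: centre of its underside. Leave it alone.
- black_roll: Black roll standing flat, 80 mm across, 50 mm tall; origin: centre of its underside. Leave it alone.
There are look-alikes about, which are no part of the job. Leave any pink or purple look-alike of the blue_carton alone.

How it is judged:
By the outcome, as a careful person would: the job done as asked, in the order asked, and still so for the second after the job is handed in, with the robot touching nothing.
It also fails if it takes over 64 s, if anything falls off the work surface, if the arm or the gripper's body presses on something with over 40 N, if the wrist force passes 120 N, or if a joint passes its speed limit or range.

## Robot

A 6-joint arm with a two-finger parallel gripper is mounted at the origin on the work surface. World frame = base frame: x ahead of the robot, y to its left, z up, the work surface at z = 0. Lengths are in m, angles in degrees, forces in N, time in s.
With the tool pointing down it reaches from about 0.4 to 0.825 m from the base axis. Payload 7 kg.
Tool frame: the origin (TCP) lies midway between the tips of the shut fingers; the grasp point (between the pads) lies r.grip_depth behind it (r.grip_depth is the distance from the TCP to the grasp point, in m); z points along the fingers, y is the direction in which the jaws open and shut (so a half turn about z gives the same grasp; the last joint's range is limited). The gripper opens to 88 mm and grips with 3 to 60 N. Pads are 19 mm wide; open, the fingers measure 130 mm over their backs; the gripper's body (78 mm by 193 mm) begins 47 mm behind the grasp point.
Start: joints at [16.507, 20.546, 0.682, 0, -70.136, -16.507], TCP at [0.675, -0, 0.227] pointing down, gripper open.
Joint ranges: [-176.03, 176.03], [-82.01, 121.73], [-58.28, 71.71], [-173.87, 95.51], [-174.79, -0.11], [-173.66, 173.66]. Speed limits (degrees/s): [136.94, 136.94, 172.46, 180, 180, 180].

## Interface

Orientations are given as [roll, pitch, yaw] about the fixed x, y, z axes, in that order (R = Rz(yaw) Ry(pitch) Rx(roll)).
In Python, from plant import r, imaging, close_job gives the robot as it stands.
- The arm moves only by the tool step_arm, never from a script. Its argument "commands" is a list of rows, each a list of 2 entries, a list of its own where there are three numbers: the shift along the tool's x, y, z in mm, then the turn about the tool's z in degrees. In form: [[[x, y, z], twist], ...]. A call has 1 to 20 rows; each row shifts and turns the commanded pose from where the row before left it, along the tool's axes as they then stand; what a row does not reach is not made up. A row lasts 1/8 s, in which the tool goes at most 62.5 mm and 10.7 degrees, less where a joint would pass 70% of its speed; a pose out of reach is approached as far as the arm can. A call with a gripper value outside its range is refused whole. "gripper" is the closure, from 0 (fully open) to 1 (shut), set as the call begins (left out, the last holds). The fingers move at their own pace and stop on an object; "grip_force" is the grip in N (left out, the last holds). Time passes only in rows, so rows that do not move let the fingers close. It gives the time, the measured TCP pose, the force and the opening at its end, in the units of the state.
- r.get_state(): the state, without advancing time (a new reading comes with each control period).
- imaging.capture(name): name is "scene" or "side" or "wrist"; returns a dict with "img" (420x560x3 uint8, red, green, blue), "z_map" (420x560 float32, m along the optical axis (not along the pixel's ray), 0 where there is no reading), "vfov" (degrees; the focal length in pixels is half the picture's height over the tangent of half this angle, whatever the lens; pixels are square), "cx", "cy" (the principal point, pixels), "extrinsics" (4x4, takes a point from camera to world coordinates); the wrist camera has in their place "T_tool_cam" (4x4, takes a point from camera to tool coordinates, whose origin is the TCP and whose axes are the flange's). Camera axes: x right, y down, z forward; pixel columns grow to the right and rows downward; lengths in m; the calibration is good to about 2 mm. A picture is of the moment at which its call begins: read the wrist's pose just before it.
- close_job(): hands the job in, once; it reports no verdict.
The state is a dict: "time_s": time; "joints": joint angles; "qd": joint speeds; "joint_torque": joint torques, N m; "tcp_pos": TCP position; "eef_rot": TCP orientation; "contact_force": force on the tool from outside, world axes, zero at the start; "moment": the same for the moment, N m; "gripper_width": finger opening in m.
Only numpy, scipy, OpenCV 4.12 (cv2) and the standard library are available. Lean on these libraries where they do the work, as an engineer would, in place of code of your own. Each camera call takes 0.05 s, during which the arm holds its last target.

## Working session

There is one attempt and no reset: what is moved stays moved. The work goes in short steps, Python scripts to look and compute and a tool call to move; the robot and the scene stay as the last step left them, time stands still between calls to the robot, and variables do not carry over. Pictures are saved under pics/ and viewed, and the job is handed in when it is done.

Besides the shell and the picture viewer there is one more tool, called after ">>>" by a JSON object that holds its "op" and its "data", one argument or row to a line. step_arm: Moves the arm, as the interface text tells. Its arguments: {"type":"object","properties":{"commands":{"type":"array","items":{"type":"array"}},"gripper":{"type":"number"},"grip_force":{"type":"number"}},"required":["commands"]}

```bash
mkdir -p pics; ls; cat > h.py <<'E'
import numpy as np, cv2
from plant import r, imaging, close_job
def save(n,f,crop=None,scale=1):
    c=imaging.capture(n); im=c["img"][:,:,::-1]
    np.savez('pics/'+f+'.npz',**{k:v for k,v in c.items()})
    if crop: im=im[crop[1]:crop[3],crop[0]:crop[2]]
    if scale!=1: im=cv2.resize(im,None,fx=scale,fy=scale,interpolation=cv2.INTER_CUBIC)
    cv2.imwrite('pics/'+f+'.png',im); return c
def pts(c,T=None):
    z=c["z_map"]; h,w=z.shape; f=h/2/np.tan(np.radians(float(c["vfov"]))/2)
    u,v=np.meshgrid(np.arange(w),np.arange(h))
    P=np.stack([(u-c["cx"])/f*z,(v-c["cy"])/f*z,z],-1)
    T=c["extrinsics"] if T is None else T
    P=P@T[:3,:3].T+T[:3,3]; P[z==0]=np.nan
    return P
E
python3 - <<'E'
from h import *
print(r.get_state(), r.grip_depth)
for n in ["scene","side","wrist"]:
    c=save(n,n+"0"); print(n,c["vfov"],c["cx"],c["cy"],[k for k in c])
E
```

```text
pics
{'time_s': 0.0, 'joints': array([ 1.65053608e+01,  2.05928099e+01,  6.34156982e-01, -1.91349740e-02,
       -7.01367503e+01, -1.65080137e+01]), 'qd': array([ 0.03230628,  0.03685107, -0.05681163, -0.13657927, -0.06762207,
       -0.13829372]), 'joint_torque': array([-8.00930356e-04, -5.82726967e+01,  2.93058443e+01,  6.99745238e+00,
        6.93249181e-03, -2.06530804e-04]), 'tcp_pos': array([ 6.74510815e-01, -5.14342379e-05,  2.25613190e-01]), 'eef_rot': array([ 1.79903418e+02, -9.86472174e-03, -9.00091611e+01]), 'contact_force': array([ 0.67529241,  0.6323428 , -0.62383442]), 'moment': array([-0.01499369,  0.05036707,  0.01811974]), 'gripper_width': 0.08753642474483744} 0.0188
scene 51.807662295939934 280.32970402148686 212.80177134618862 ['img', 'z_map', 'vfov', 'cx', 'cy', 'extrinsics']
side 54.650388236911596 274.68255932786946 210.58568628553263 ['img', 'z_map', 'vfov', 'cx', 'cy', 'extrinsics']
wrist 67.76445494951811 280.50781454592294 207.25674261193194 ['img', 'z_map', 'vfov', 'cx', 'cy', 'T_tool_cam']
```

View pics/scene0.png

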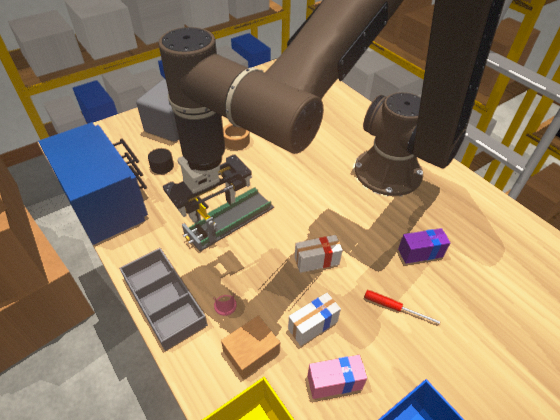

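View pics/side0.png

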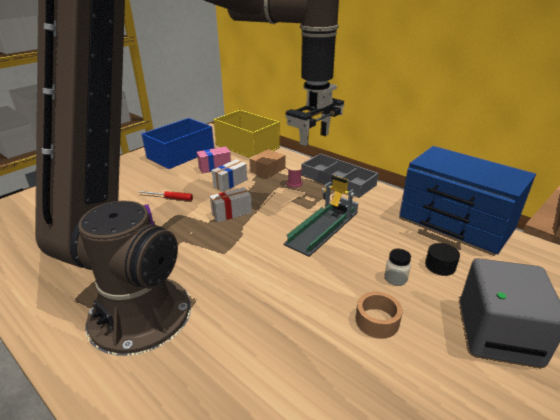

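View pics/wrist0.png

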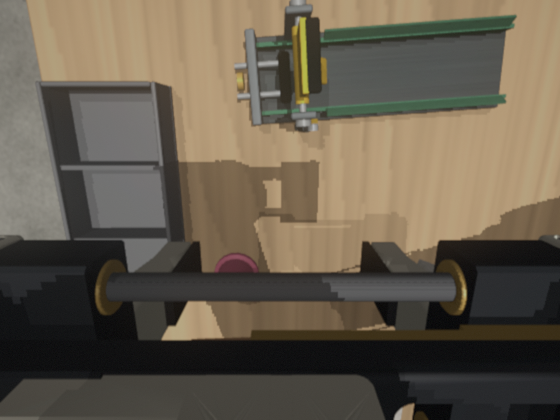

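Scene-view candidates for the target are white with a blue band (314,319), white with a red band (318,254), pink with a blue band (337,376) and purple with a blue band (424,246). I choose (314,319). The cradle is at (228,218), with its head at the left end (200,225).

```bash
python3 - <<'E'
from h import *
c=dict(np.load('pics/scene0.npz')); P=pts(c); im=c["img"]
cv2.imwrite('pics/crop0.png',cv2.resize(im[170:350,170:370,::-1],None,fx=3.3,fy=3.3,interpolation=cv2.INTER_CUBIC))
def rep(name,m):
    Q=P[m][:,:2].astype(np.float32); rc=cv2.minAreaRect(Q); print(name,m.sum(),np.round(rc[0],4),np.round(rc[1],4),round(rc[2],1),'zmed',np.nanmedian(P[m][:,2]))
u,v=np.meshgrid(np.arange(560),np.arange(420))
# target top
for nm,(a,b,cc,d) in dict(blue=(283,288,345,345),red=(290,230,345,275),pink=(300,350,370,400)).items():
    m=(u>a)&(u<cc)&(v>b)&(v<d)&(P[...,2]>0.064)&(P[...,2]<0.08); rep(nm,m)
    Q=P[m]; print(np.percentile(Q,[1,50,99],axis=0).round(4).tolist())
m=(u>180)&(u<275)&(v>185)&(v<250)
Q=P[m]; print('blue px')
mb=(u>283)&(u<345)&(v>288)&(v<345)&(P[...,2]>0.066)&(im[...,2].astype(int)>im[...,0]+50); print(np.nanmean(P[mb],0),mb.sum())
for px in [(314,319),(230,215),(250,208),(270,205),(185,240),(205,213),(229,262)]:
    print(px,P[px[1],px[0]].round(4))
# green rails
hsv=cv2.cvtColor(im,cv2.COLOR_RGB2HSV)
g=(hsv[...,0]>45)&(hsv[...,0]<95)&(hsv[...,1]>60)&m; rep('green',g)
Q=P[g];print(np.nanpercentile(Q,[1,50,99],axis=0).round(4).tolist())
f=m&(P[...,2]>0.004)&(P[...,2]<0.013); rep('floor',f)
E
```

```text
blue 1067 [0.5797 0.3064] [0.0582 0.1215] 89.2 zmed 0.07146319224849973
[[0.5202, 0.2786, 0.0649], [0.5827, 0.3085, 0.0715], [0.6392, 0.3351, 0.0755]]
red 770 [0.4437 0.1539] [0.0606 0.1205] 69.4 zmed 0.07148514564077979
[[0.3856, 0.1129, 0.0647], [0.4451, 0.1562, 0.0715], [0.5054, 0.1976, 0.0759]]
pink 1388 [0.6288 0.4502] [0.0581 0.1213] 65.3 zmed 0.07133104442348254
[[0.5706, 0.4074, 0.0655], [0.6305, 0.4512, 0.0713], [0.6889, 0.4947, 0.0755]]
blue px
[0.58106058 0.30715377 0.07156414] 996
(314, 319) [0.5932 0.3211 0.0715]
(230, 215) [ 0.5605 -0.1322  0.0095]
(250, 208) [ 0.493  -0.1216  0.0092]
(270, 205) [ 0.4352 -0.0937  0.0124]
(185, 240) [ 0.7197 -0.1281  0.0037]
(205, 213) [ 0.6575 -0.092   0.1183]
(229, 262) [0.6533 0.0142 0.0021]
green 330 [ 0.5636 -0.1172] [0.2529 0.0819] 6.4 zmed 0.028982966033044788
[[0.4435, -0.1686, 0.0173], [0.5643, -0.1548, 0.029], [0.689, -0.077, 0.0392]]
floor 1479 [ 0.5664 -0.1363] [0.267  0.2911] 55.3 zmed 0.008640971076217197
```

View pics/crop0.png

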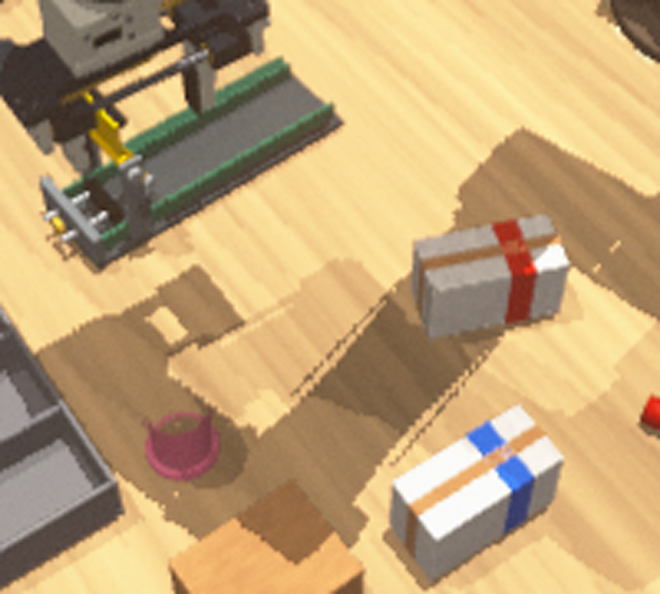

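The crop confirms the choice: a white carton with a blue band and brown tape, long side roughly along world x. It also shows the cradle's head at the far +x end. Next I'll refine the cradle pose.

```bash
cat >> h.py <<'E'
from scipy.spatial.transform import Rotation as R
def wT(c,s):
    T=np.eye(4);T[:3,:3]=R.from_euler('xyz',s["eef_rot"],degrees=True).as_matrix();T[:3,3]=s["tcp_pos"]
    return T@c["T_tool_cam"]
E
python3 - <<'E'
from h import *
s=r.get_state()
for n in ['wrist','scene']:
    c=dict(np.load(f'pics/{n}0.npz')); P=pts(c,wT(c,s) if n=='wrist' else None); im=c["img"]
    hsv=cv2.cvtColor(im,cv2.COLOR_RGB2HSV)
    g=(hsv[...,0]>45)&(hsv[...,0]<95)&(hsv[...,1]>60)&(P[...,2]>0.015)&(P[...,2]<.05)&(abs(P[...,1]+.12)<.1)&(abs(P[...,0]-.55)<.2)
    Q=P[g]; Q=Q[Q[:,2]>0.03]
    X=Q[:,:2]; rc=cv2.minAreaRect(X.astype(np.float32)); print(n,len(Q),rc, np.percentile(Q,[0.5,50,99.5],axis=0).round(4).tolist())
    # split rails
    d=np.array([1,np.tan(0)]); 
    for it in range(3):
        A=[]; 
        k,m,_,_ = (0,0,0,0)
    from scipy.optimize import least_squares
    def res(p):
        t=p[0]; y=-np.sin(t)*X[:,0]+np.cos(t)*X[:,1]-p[1]
        return abs(y)-p[2]
    for t0 in (-.1,.1):
        o=least_squares(res,[t0,np.mean(X[:,1])-t0*np.mean(X[:,0]),.038],loss='soft_l1',f_scale=.002); print(np.degrees(o.x[0]),o.x,o.cost)
        t,b=o.x[:2]
        if t0==-.1: o1=o
    o=min((o,o1),key=lambda q:q.cost); t,b=o.x[:2]
    F=(P.reshape(-1,3)); F=F[np.isfinite(F[:,2])]
    a=np.cos(t)*F[:,0]+np.sin(t)*F[:,1]; y=-np.sin(t)*F[:,0]+np.cos(t)*F[:,1]-b
    q=(abs(y)<.028)&(F[:,2]>.0055)&(F[:,2]<.014)&(a>.3)&(a<.8); print('floor along',np.percentile(a[q],[.2,1,50,99,99.8]),'z',np.median(F[q,2]))
    aR=a[(abs(abs(y)-.037)<.008)&(F[:,2]>.025)&(F[:,2]<.045)&(a<.9)]; print('rail along',np.percentile(aR,[.2,1,99]))
    a2=(abs(abs(y)-.04)<.005)&(F[:,2]>.10)&(F[:,2]<.112)&(a>.5)&(a<.75);print('post', a2.sum(),np.percentile(a[a2],[2,50,98]) if a2.sum() else '')
    y2=(a>.5)&(a<.8)&(F[:,2]<.10)&(F[:,2]>.005)&(abs(y)<.048);print('y extents',np.percentile(y[y2],[.5,99.5]))
E
```

```text
wrist 1597 ((0.5349057912826538, -0.12433940172195435), (0.18861962854862213, 0.08335607498884201), 4.022799968719482) [[0.4414, -0.171, 0.0301], [0.5206, -0.0924, 0.0335], [0.6296, -0.0781, 0.0362]]
3.8675818536571707 [ 0.06750204 -0.16022855  0.03878091] 0.0014696678649564429
3.8675819271539997 [ 0.06750204 -0.16022855  0.03878091] 0.0014696678649564452
floor along [0.42086877 0.42306264 0.53163431 0.68905714 0.79375298] z 0.00769971944960729
rail along [0.42728587 0.43128561 0.79507318]
post 508 [0.63982641 0.6500876  0.66031662]
y extents [-0.0440206   0.04598509]
scene 136 ((0.5664229393005371, -0.1211203783750534), (0.25071585178375244, 0.08474919199943542), 4.211956977844238) [[0.4442, -0.1704, 0.0301], [0.5553, -0.1568, 0.0338], [0.656, -0.0765, 0.0401]]
3.9469766605480996 [ 0.06888774 -0.15892935  0.03859799] 0.00022257449109850305
3.9469766114510665 [ 0.06888774 -0.15892935  0.03859799] 0.00022257449109850343
floor along [0.3245285  0.368515   0.53247175 0.79753293 0.79946056] z 0.009567387513139014
rail along [-0.84173337 -0.83438707  0.79763556]
post 28 [0.63855452 0.6490569  0.65939733]
y extents [-0.04376581  0.04672123]
```

Cradle: yaw about 3.9°, origin about (0.5696, -0.1212), head towards +x. Carton: centre (0.580, 0.306), long axis at about -0.8°. I'll move above the carton and turn the jaws across its width.

>>> {"op": "step_arm", "data": {
  "commands": [
    [[-39,12,0],0],
    [[-45,14,0],0],
    [[-45,14,0],0],
    [[-45,14,0],0],
    [[-45,14,0],0],
    [[-45,14,0],0],
    [[-42,13,0],0],
    [[0,0,0],-9],
    [[0,0,0],-9],
    [[0,0,0],-9],
    [[0,0,0],-9],
    [[0,0,0],-9],
    [[0,0,0],-9],
    [[0,0,0],-9],
    [[0,0,0],-9],
    [[0,0,0],-9],
    [[0,0,0],-8.2],
    [[0,0,0],0],
    [[0,0,0],0]
  ],
  "gripper": 0,
  "grip_force": 20
}}

```text
time_s: 2.52
tcp_pos: [0.5799, 0.3059, 0.2264]
eef_rot: [180.0, 0.0, -1.0]
contact_force: [0.5, 0.3, -0.2]
gripper_width: 0.0877
```

```bash
python3 - <<'E'
from h import *
s=r.get_state(); print(s['time_s'],s['tcp_pos'],s['eef_rot'],s['joints'])
c=save('wrist','wrist1'); P=pts(c,wT(c,s)); print(c['T_tool_cam'].round(3))
c2=save('scene','scene1'); P2=pts(c2)
for n,P in (('w',P),('s',P2)):
    m=(P[...,2]>.062)&(P[...,2]<.08)&(abs(P[...,0]-.58)<.085)&(abs(P[...,1]-.306)<.05)
    if m.sum()>20:
        mm=m.astype(np.uint8); k,l,st,ce=cv2.connectedComponentsWithStats(mm); i=1+np.argmax(st[1:,4]); Q=P[l==i][:,:2]
        print(n,len(Q),cv2.minAreaRect(Q.astype(np.float32)),np.median(P[l==i][:,2]))
E
```

```text
2.525 [0.57991197 0.30594393 0.22636436] [ 1.79989141e+02  1.49983952e-02 -9.77792543e-01] [ 4.48221178e+01  1.87623093e+01 -1.95680641e+00 -3.40129030e-03
 -6.92991259e+01  4.42012939e+01]
[[ 0.    -0.962 -0.271  0.075]
 [ 1.     0.    -0.    -0.   ]
 [ 0.    -0.271  0.962 -0.158]
 [ 0.     0.     0.     1.   ]]
w 6114 ((0.5804873108863831, 0.30630016326904297), (0.05637694522738457, 0.1197684034705162), 88.9404296875) 0.06964635497977567
s 1081 ((0.5791895389556885, 0.30691713094711304), (0.05822880193591118, 0.12198193371295929), 88.79256439208984) 0.07139124582120493
```

>>> {"op": "step_arm", "data": {
  "commands": [
    [[0,0,25],0],
    [[0,0,30],0],
    [[0,0,30],0],
    [[0,0,30],0],
    [[0,0,25],0],
    [[0,0,20],0],
    [[0,0,15],0],
    [[0,0,8],0],
    [[0,0,5],0],
    [[0,0,0],0]
  ]
}}

```text
time_s: 3.88
tcp_pos: [0.5801, 0.306, 0.0387]
eef_rot: [-180.0, -0.0, -0.8]
contact_force: [0.2, 0.3, -0.3]
gripper_width: 0.0879
```

>>> {"op": "step_arm", "data": {
  "commands": [
    [[0,0,0],0],
    [[0,0,0],0],
    [[0,0,0],0],
    [[0,0,0],0],
    [[0,0,0],0],
    [[0,0,0],0]
  ],
  "gripper": 1,
  "grip_force": 25
}}

```text
time_s: 4.62
tcp_pos: [0.58, 0.306, 0.0388]
eef_rot: [-180.0, -0.0, -0.8]
contact_force: [-1.1, -0.1, 1.7]
gripper_width: 0.056
```

>>> {"op": "step_arm", "data": {
  "commands": [
    [[0,0,-8],0],
    [[0,0,-20],0],
    [[0,0,-30],0],
    [[0,0,-30],0],
    [[0,0,-30],0],
    [[0,0,-30],0],
    [[0,0,-12],0],
    [[0,0,0],0]
  ]
}}

```text
time_s: 5.62
tcp_pos: [0.5799, 0.3061, 0.1987]
eef_rot: [-180.0, -0.0, -0.8]
contact_force: [0.2, -0.3, -3.7]
gripper_width: 0.0558
```

>>> {"op": "step_arm", "data": {
  "commands": [
    [[-1,20,0],0],
    [[-2,35,0],0],
    [[-3,45,0],0],
    [[-3,45,0],0],
    [[-3,45,0],0],
    [[-3,45,0],0],
    [[-3,45,0],0],
    [[-3,45,0],0],
    [[-2,45,0],0],
    [[-1,35,0],0],
    [[-0.4,24,0],0],
    [[0,0,0],-1.6],
    [[0,0,0],-1.6],
    [[0,0,0],-1.5],
    [[0,0,0],0],
    [[0,0,0],0]
  ]
}}

```text
time_s: 7.62
tcp_pos: [0.5497, -0.1222, 0.1986]
eef_rot: [-180.0, -0.0, 3.9]
contact_force: [0.1, 0.2, -4.1]
gripper_width: 0.0558
```

```bash
python3 - <<'E'
from h import *
s=r.get_state(); print(s['time_s'],s['tcp_pos'],s['eef_rot'],s['joints'],s['contact_force'],s['gripper_width'])
c=save('wrist','wrist2'); save('side','side2'); save('scene','scene2')
P=pts(c,wT(c,s)); F=P.reshape(-1,3); F=F[np.isfinite(F[:,2])]
im=c['img']; hsv=cv2.cvtColor(im,cv2.COLOR_RGB2HSV)
g=(hsv[...,0]>45)&(hsv[...,0]<95)&(hsv[...,1]>60)&(P[...,2]>0.03)&(P[...,2]<.045)
X=P[g][:,:2]; print(len(X), X.min(0),X.max(0))
from scipy.optimize import least_squares
o=least_squares(lambda p:abs(-np.sin(p[0])*X[:,0]+np.cos(p[0])*X[:,1]-p[1])-p[2],[.068,-.16,.038],loss='soft_l1',f_scale=.002); print(np.degrees(o.x[0]),o.x,o.cost)
# held carton
m=(P[...,2]>.228)&(P[...,2]<.25); Q=P[m]; print(len(Q), np.percentile(Q,[1,50,99],axis=0) if len(Q) else '')
E
```

```text
7.625 [ 0.54967394 -0.12216148  0.19858417] [-1.79996763e+02 -5.23720113e-03  3.92734124e+00] [ 7.38280977e+00  1.12359645e+01 -1.60090152e+01 -3.27894926e-03
 -6.27495976e+01  8.65460328e+01] [ 0.12979412  0.20365038 -4.13506234] 0.05577069442055742
111 [ 0.60107818 -0.08398284] [ 0.62456942 -0.07759655]
4.5550484259337845 [ 0.07950059 -0.66656378  0.53755027] 9.622359981102205e-05
19961 [[ 0.5292833  -0.15510427  0.22817336]
 [ 0.57799959 -0.12021628  0.22953939]
 [ 0.61015608 -0.08706751  0.24535977]]
```

View pics/wrist2.png

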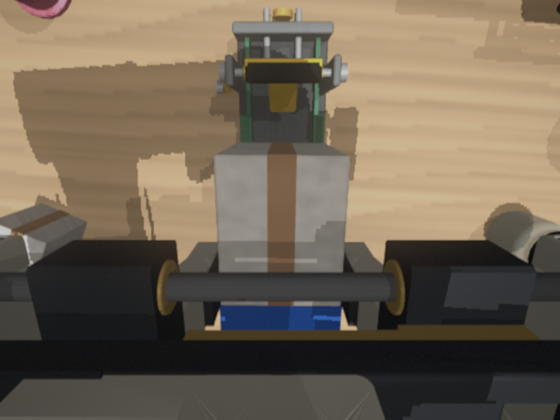

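View pics/side2.png

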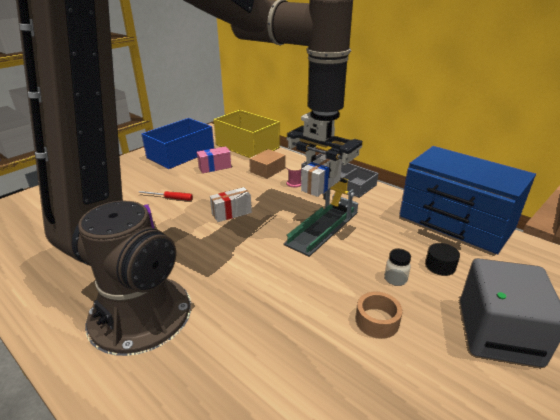

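The wrist view shows the carton held centred, with the tape strip at column 282 and the posts at columns 229 and 338 (mid 283.5). Next I'll measure the lateral offset of the posts and carton in the tool frame.

```bash
python3 - <<'E'
from h import *
c=dict(np.load('pics/wrist2.npz')); P=pts(c,c['T_tool_cam'])*1000; im=c['img']
zt=-(198.6-108)  # post tops tool z: tcp 198.6, post 108 -> +90.6
F=P.reshape(-1,3)
q=(abs(F[:,2]-90.6)<6)&(F[:,0]>80)&(F[:,0]<140)
for lo,hi in ((-55,-30),(30,55)):
    k=q&(F[:,1]>lo)&(F[:,1]<hi); print(k.sum(),np.nanpercentile(F[k],[1,50,99],axis=0).round(1).tolist())
# end wall
k=(F[:,0]>140)&(F[:,0]<175)&(abs(F[:,1])<60)&(F[:,2]>120)&(F[:,2]<185);print('wall',k.sum(),np.nanpercentile(F[k],[1,50,99],axis=0).round(1).tolist())
# base plate edges near head: floor
k=(F[:,0]>65)&(F[:,0]<135)&(F[:,2]>186)&(F[:,2]<193.5)&(abs(F[:,1])<60);print('floor',k.sum(),np.nanpercentile(F[k],[1,50,99],axis=0).round(1).tolist())
hsv=cv2.cvtColor(im,cv2.COLOR_RGB2HSV); y=(hsv[...,0]>18)&(hsv[...,0]<32)&(hsv[...,1]>150)&(hsv[...,2]>90)
u,v=np.meshgrid(np.arange(560),np.arange(420)); y&=(v>50)&(v<120)&(u>235)&(u<330)
print('flap',y.sum(),np.nanpercentile(P[y],[1,50,99],axis=0).round(1).tolist())
# carton front face/top
m=(u>205)&(u<365)&(v>120)&(v<240)&(P[...,2]<60)&(P[...,2]>-45)
print('carton',np.nanpercentile(P[m],[1,50,99],axis=0).round(1).tolist())
t=m&(abs(P[...,2]+31)<3)
print('top',np.nanpercentile(P[t],[1,50,99],axis=0).round(1).tolist())
E
```

```text
283 [[98.5, -45.8, 89.9], [109.3, -38.2, 91.5], [119.4, -35.4, 96.4]]
283 [[98.5, 38.4, 89.6], [109.3, 41.1, 91.5], [119.4, 48.4, 96.4]]
wall 2461 [[141.1, -42.9, 155.5], [152.0, 1.2, 159.5], [172.3, 46.1, 183.1]]
floor 2414 [[65.3, -43.5, 188.7], [84.9, 0.3, 191.0], [134.6, 46.2, 192.8]]
flap 896 [[82.5, -22.8, 57.7], [95.7, 1.1, 120.4], [111.4, 19.3, 141.6]]
carton [[24.7, -27.0, -32.3], [45.7, 0.1, -30.8], [61.0, 27.2, 28.1]]
top [[24.7, -27.0, -32.3], [43.7, 0.1, -30.9], [60.6, 27.3, -29.3]]
```

>>> {"op": "step_arm", "data": {
  "commands": [
    [[0,1.2,10],0],
    [[0,0,20],0],
    [[0,0,20],0],
    [[0,0,20],0],
    [[0,0,20],0],
    [[0,0,10],0],
    [[0,0,8],0],
    [[0,0,6],0],
    [[0,0,5],0],
    [[0,0,5],0],
    [[0,0,5],0],
    [[0,0,5],0],
    [[0,0,0],0]
  ]
}}

```text
time_s: 9.4
tcp_pos: [0.5493, -0.1239, 0.0641]
eef_rot: [180.0, 0.1, 3.9]
contact_force: [0.4, -0.2, -3.1]
gripper_width: 0.0559
```

>>> {"op": "step_arm", "data": {
  "commands": [
    [[0,0,4],0],
    [[0,0,4],0],
    [[0,0,4],0],
    [[0,0,0],0],
    [[0,0,0],0]
  ]
}}

```text
time_s: 10.02
tcp_pos: [0.5497, -0.1239, 0.0526]
eef_rot: [180.0, -0.0, 3.9]
contact_force: [0.4, -0.2, -3.4]
gripper_width: 0.0559
```

>>> {"op": "step_arm", "data": {
  "commands": [
    [[0,0,2],0],
    [[0,0,1.5],0],
    [[0,0,1],0],
    [[0,0,0],0]
  ]
}}

```text
time_s: 10.52
tcp_pos: [0.5496, -0.1238, 0.0479]
eef_rot: [180.0, 0.0, 3.9]
contact_force: [0.6, 0.3, -3.1]
gripper_width: 0.0559
```

>>> {"op": "step_arm", "data": {
  "commands": [
    [[0,0,1],0],
    [[0,0,0.5],0],
    [[0,0,0],0]
  ]
}}

```text
time_s: 10.9
tcp_pos: [0.5498, -0.1238, 0.0468]
eef_rot: [180.0, -0.0, 3.9]
contact_force: [-0.6, 0.2, -1.7]
gripper_width: 0.0562
```

>>> {"op": "step_arm", "data": {
  "commands": [
    [[0,0,0.3],0],
    [[0,0,0],0],
    [[0,0,0],0],
    [[0,0,0],0]
  ],
  "gripper": 0
}}

```text
time_s: 11.4
tcp_pos: [0.5498, -0.1238, 0.0463]
eef_rot: [180.0, -0.0, 3.9]
contact_force: [-0.6, 0.2, 0.5]
gripper_width: 0.0864
```

>>> {"op": "step_arm", "data": {
  "commands": [
    [[0,0,-10],0],
    [[0,0,-20],0],
    [[0,0,-25],0],
    [[0,0,-15],0],
    [[-25,0,0],0],
    [[-35,0,0],0],
    [[-28,0,0],0],
    [[0,0,0],0],
    [[0,0,0],0]
  ]
}}

```text
time_s: 12.52
tcp_pos: [0.4626, -0.1298, 0.1168]
eef_rot: [180.0, -0.1, 3.9]
contact_force: [1.0, 0.4, 0.3]
gripper_width: 0.0878
```

```bash
python3 - <<'E'
from h import *
s=r.get_state(); print(s['time_s'],s['tcp_pos'],s['eef_rot'],s['contact_force'],s['gripper_width'])
c=save('wrist','wrist3')
P=pts(c,c['T_tool_cam'])*1000; u,v=np.meshgrid(np.arange(560),np.arange(420))
z=s['tcp_pos'][2]*1000
m=(abs(P[...,2]-(z-78))<4)&(abs(P[...,1])<40)&(P[...,0]<160)
Q=P[m]; print('top',len(Q),np.percentile(Q,[1,50,99],axis=0).round(1).tolist(),cv2.minAreaRect(Q[:,:2].astype(np.float32)))
E
```

```text
12.525 [ 0.46261127 -0.12980347  0.11677844] [ 1.79994073e+02 -6.94461701e-02  3.90814854e+00] [0.99308999 0.35845768 0.31216305] 0.08783261312822023
top 18128 [[29.5, -27.6, 37.6], [89.4, -0.4, 39.2], [137.1, 27.2, 40.9]] ((82.93730163574219, -0.3759441375732422), (110.71662139892578, 56.91318893432617), 0.0732928067445755)
```

View pics/wrist3.png

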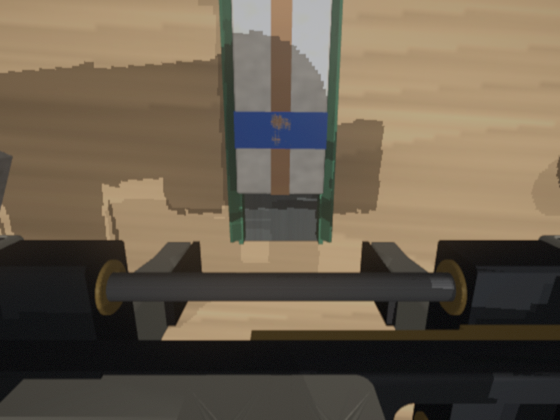

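The wrist view shows the carton seated straight in the lane, rear edge at row 195, with clear green rails at columns 232 and 328. I'll shut the fingers, go down behind it and push.

>>> {"op": "step_arm", "data": {
  "commands": [
    [[-2,0,0],0],
    [[0,0,0],0],
    [[0,0,0],0],
    [[0,0,0],0],
    [[0,0,0],0],
    [[0,0,0],0],
    [[0,0,0],0]
  ],
  "gripper": 1,
  "grip_force": 20
}}

```text
time_s: 13.45
tcp_pos: [0.4599, -0.1299, 0.1163]
eef_rot: [180.0, -0.0, 3.9]
contact_force: [-0.9, -0.0, -0.3]
gripper_width: 0.0232
```

>>> {"op": "step_arm", "data": {
  "commands": [
    [[0,0,15],0],
    [[0,0,20],0],
    [[0,0,20],0],
    [[0,0,15],0],
    [[0,0,10],0],
    [[0,0,8],0],
    [[0,0,5],0],
    [[0,0,0],0],
    [[0,0,0],0]
  ]
}}

```text
time_s: 14.58
tcp_pos: [0.4602, -0.13, 0.0236]
eef_rot: [180.0, -0.0, 3.9]
contact_force: [0.6, -0.3, -0.6]
gripper_width: 0.0003
```

>>> {"op": "step_arm", "data": {
  "commands": [
    [[4,0,0],0],
    [[4,0,0],0],
    [[4,0,0],0],
    [[2,0,0],0],
    [[1.5,0,0],0],
    [[1.5,0,0],0],
    [[1.5,0,0],0],
    [[1.5,0,0],0],
    [[1.5,0,0],0],
    [[1.5,0,0],0],
    [[1.5,0,0],0]
  ]
}}

```text
time_s: 15.95
tcp_pos: [0.4844, -0.1283, 0.0232]
eef_rot: [-180.0, 0.0, 3.9]
contact_force: [-2.5, -0.6, -0.6]
gripper_width: 0.0005
```

>>> {"op": "step_arm", "data": {
  "commands": [
    [[1.5,0,0],0],
    [[1.5,0,0],0],
    [[1.5,0,0],0],
    [[1.5,0,0],0],
    [[1.5,0,0],0],
    [[1.5,0,0],0]
  ]
}}

```text
time_s: 16.7
tcp_pos: [0.4934, -0.1277, 0.0233]
eef_rot: [180.0, -0.0, 3.9]
contact_force: [-1.3, 0.9, -0.9]
gripper_width: 0.0002
```

>>> {"op": "step_arm", "data": {
  "commands": [
    [[1,0,0],0],
    [[1,0,0],0],
    [[1,0,0],0],
    [[1,0,0],0],
    [[1,0,0],0],
    [[1,0,0],0]
  ]
}}

```text
time_s: 17.45
tcp_pos: [0.4984, -0.1274, 0.0232]
eef_rot: [180.0, 0.1, 3.9]
contact_force: [-6.9, -1.1, 5.4]
gripper_width: 0.0003
```

>>> {"op": "step_arm", "data": {
  "commands": [
    [[1,0,0],0],
    [[1,0,0],0],
    [[1,0,0],0],
    [[1,0,0],0]
  ]
}}

```text
time_s: 17.95
tcp_pos: [0.4993, -0.1275, 0.0228]
eef_rot: [-180.0, 0.4, 3.8]
contact_force: [-12.6, -0.1, 9.5]
gripper_width: 0.0005
```

>>> {"op": "step_arm", "data": {
  "commands": [
    [[1,0,0],0],
    [[1,0,0],0],
    [[1,0,0],0],
    [[1,0,0],0]
  ]
}}

```text
time_s: 18.45
tcp_pos: [0.5041, -0.1272, 0.0228]
eef_rot: [-180.0, 0.3, 3.8]
contact_force: [-10.1, -0.7, 5.5]
gripper_width: 0.0005
```

The upward force on the tool is unexpected, so I'll look before pushing further.

```bash
python3 - <<'E'
from h import *
s=r.get_state(); print(s['tcp_pos'],s['eef_rot'],s['contact_force'],s['moment'])
save('side','side4',(270,140,390,260),5); save('scene','scene4',(150,140,320,280),4)
c=save('wrist','wrist4'); P=pts(c,wT(c,s))
m=(P[...,2]>.06)&(P[...,2]<.1)&(abs(P[...,1]+.125)<.035)&(P[...,0]<.66)&(P[...,0]>.5); Q=P[m];Q=Q[Q[:,0]<.62]
print(len(Q), np.percentile(Q,[1,50,99],axis=0).round(4).tolist()); print(np.polyfit(Q[:,0],Q[:,2],1))
E
```

```text
[ 0.50406838 -0.12722705  0.02276594] [-179.99679294    0.30754574    3.84590736] [-10.08039848  -0.71047802   5.51303264] [-3.12531899e-01  3.08276045e+00 -2.70772826e-04]
45258 [[0.5271, -0.1505, 0.0758], [0.5774, -0.1221, 0.0777], [0.6113, -0.0936, 0.0985]]
[-0.0456606   0.10472817]
```

View pics/side4.png

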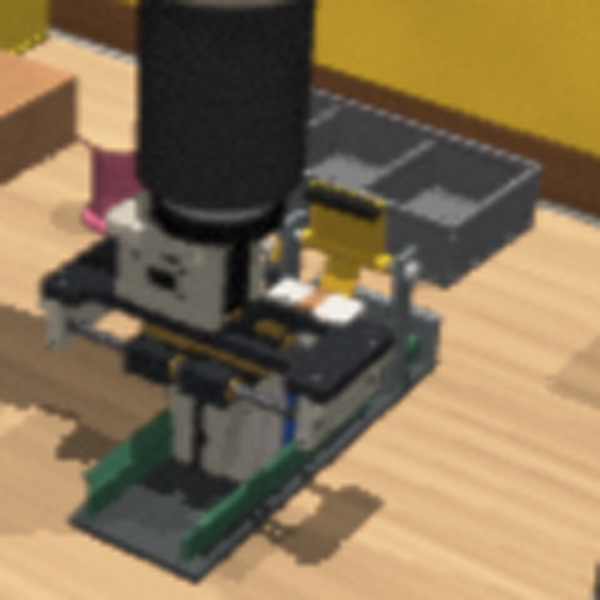

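View pics/wrist4.png

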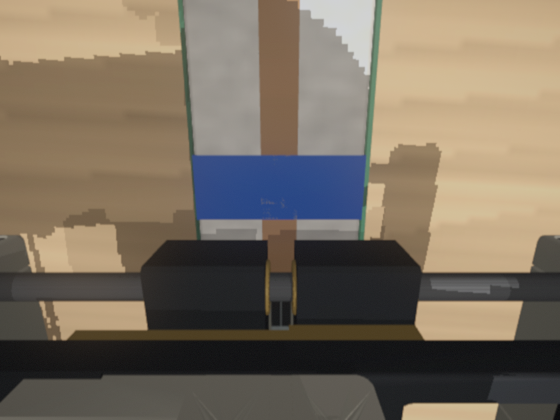

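The side view shows the carton flat in the lane with the flap starting to tip, at about (345,230). The fingers touch only the carton's rear. The vertical force is friction from slight tool flex. I'll carry on slowly.

>>> {"op": "step_arm", "data": {
  "commands": [
    [[1,0,0],0],
    [[1,0,0],0],
    [[1,0,0],0],
    [[1,0,0],0],
    [[1,0,0],0]
  ]
}}

```text
time_s: 19.23
tcp_pos: [0.51, -0.1267, 0.0228]
eef_rot: [-180.0, 0.2, 3.9]
contact_force: [-5.4, -0.2, 2.4]
gripper_width: 0.0002
```

>>> {"op": "step_arm", "data": {
  "commands": [
    [[1,0,0],0],
    [[1,0,0],0],
    [[1,0,0],0],
    [[1,0,0],0],
    [[1,0,0],0]
  ]
}}

```text
time_s: 19.85
tcp_pos: [0.5163, -0.1262, 0.0229]
eef_rot: [-180.0, 0.1, 3.9]
contact_force: [-4.5, 0.0, -0.8]
gripper_width: 0.0006
```

>>> {"op": "step_arm", "data": {
  "commands": [
    [[1,0,0],0],
    [[1,0,0],0],
    [[1,0,0],0],
    [[1,0,0],0],
    [[1,0,0],0]
  ]
}}

```text
time_s: 20.48
tcp_pos: [0.5226, -0.1256, 0.0234]
eef_rot: [-180.0, -0.0, 3.9]
contact_force: [-1.3, -0.8, -1.9]
gripper_width: 0.0003
```

>>> {"op": "step_arm", "data": {
  "commands": [
    [[1,0,0],0],
    [[1,0,0],0],
    [[1,0,0],0],
    [[0,0,0],0]
  ]
}}

```text
time_s: 20.98
tcp_pos: [0.5258, -0.1255, 0.0234]
eef_rot: [180.0, -0.1, 3.9]
contact_force: [-1.5, -0.6, -0.9]
gripper_width: 0.0005
```

```bash
python3 - <<'E'
from h import *
s=r.get_state(); print(s['tcp_pos'],s['contact_force'])
save('side','side5',(270,140,390,260),5)
E
```

```text
[ 0.52580838 -0.12547494  0.02338744] [-1.49299325 -0.62925183 -0.93177139]
```

View pics/side5.png

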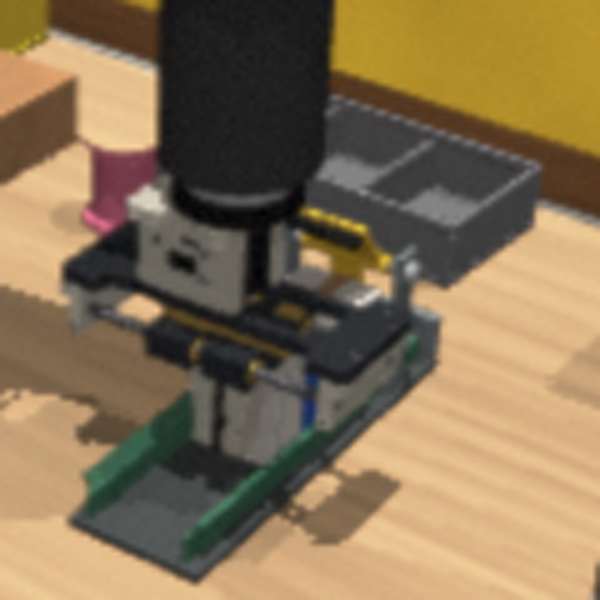

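The flap at (345,240) is leaning back at roughly 0.6 rad and has not snapped yet. I'll advance in small steps.

>>> {"op": "step_arm", "data": {
  "commands": [
    [[0.7,0,0],0],
    [[0.7,0,0],0],
    [[0.6,0,0],0],
    [[0,0,0],0]
  ]
}}

```text
time_s: 21.52
tcp_pos: [0.5276, -0.1254, 0.0234]
eef_rot: [180.0, -0.0, 3.9]
contact_force: [-0.6, 0.5, 0.5]
gripper_width: 0.0007
```

>>> {"op": "step_arm", "data": {
  "commands": [
    [[0.5,0,0],0],
    [[0.5,0,0],0],
    [[0.5,0,0],0],
    [[0,0,0],0]
  ]
}}

```text
time_s: 22.02
tcp_pos: [0.5288, -0.1253, 0.0233]
eef_rot: [180.0, -0.0, 3.9]
contact_force: [-2.1, -0.7, 1.3]
gripper_width: 0.0009
```

>>> {"op": "step_arm", "data": {
  "commands": [
    [[0.5,0,0],0],
    [[0.5,0,0],0],
    [[0,0,0],0]
  ]
}}

```text
time_s: 22.4
tcp_pos: [0.5298, -0.1252, 0.0233]
eef_rot: [-180.0, -0.0, 3.9]
contact_force: [-1.2, 0.5, -0.4]
gripper_width: 0.0006
```

```bash
python3 - <<'E'
from h import *
s=r.get_state(); print(s['tcp_pos'],s['contact_force'])
save('side','side6',(270,140,390,260),5)
E
```

```text
[ 0.52979308 -0.1251703   0.02325032] [-1.19172875  0.51196861 -0.38542096]
```

View pics/side6.png

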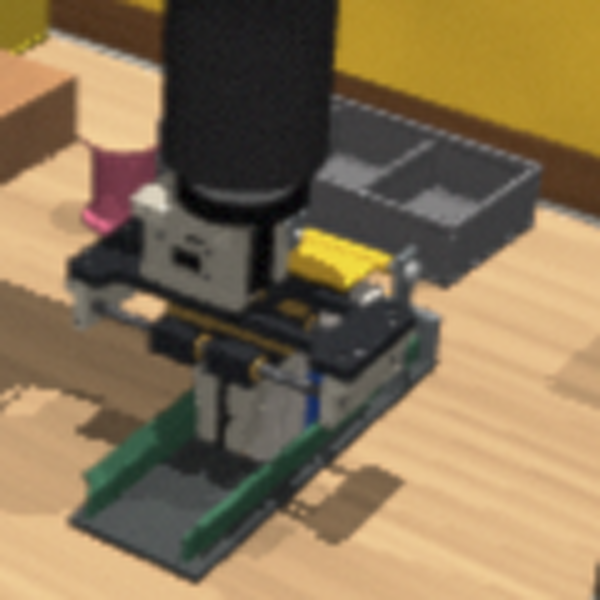

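The flap has snapped over; the yellow arm lies flat at (340,255). Now I'll feel for the buffer.

>>> {"op": "step_arm", "data": {
  "commands": [
    [[0.5,0,0],0],
    [[0.5,0,0],0],
    [[0,0,0],0]
  ]
}}

```text
time_s: 22.82
tcp_pos: [0.5308, -0.1251, 0.0233]
eef_rot: [-180.0, -0.0, 3.9]
contact_force: [-0.9, -0.2, 0.8]
gripper_width: 0.0008
```

>>> {"op": "step_arm", "data": {
  "commands": [
    [[0.5,0,0],0],
    [[0.5,0,0],0],
    [[0,0,0],0]
  ]
}}

```text
time_s: 23.2
tcp_pos: [0.5318, -0.125, 0.0232]
eef_rot: [180.0, -0.0, 3.9]
contact_force: [-1.7, 0.1, 1.1]
gripper_width: 0.0002
```

>>> {"op": "step_arm", "data": {
  "commands": [
    [[0.5,0,0],0],
    [[0.5,0,0],0],
    [[0,0,0],0]
  ]
}}

```text
time_s: 23.58
tcp_pos: [0.5328, -0.125, 0.0232]
eef_rot: [180.0, -0.0, 3.9]
contact_force: [-1.4, 0.2, -0.2]
gripper_width: 0.0001
```

>>> {"op": "step_arm", "data": {
  "commands": [
    [[0.5,0,0],0],
    [[0.5,0,0],0],
    [[0,0,0],0]
  ]
}}

```text
time_s: 23.95
tcp_pos: [0.5334, -0.125, 0.0232]
eef_rot: [-180.0, 0.0, 3.9]
contact_force: [-3.8, 0.4, 2.3]
gripper_width: 0.0003
```

>>> {"op": "step_arm", "data": {
  "commands": [
    [[0.5,0,0],0],
    [[0,0,0],0]
  ]
}}

```text
time_s: 24.2
tcp_pos: [0.5333, -0.125, 0.0231]
eef_rot: [-180.0, 0.1, 3.9]
contact_force: [-4.7, 1.4, 3.5]
gripper_width: 0.0
```

>>> {"op": "step_arm", "data": {
  "commands": [
    [[0.5,0,0],0],
    [[0,0,0],0]
  ]
}}

```text
time_s: 24.45
tcp_pos: [0.5333, -0.125, 0.0231]
eef_rot: [-180.0, 0.1, 3.9]
contact_force: [-6.6, 0.0, 5.3]
gripper_width: 0.0003
```

>>> {"op": "step_arm", "data": {
  "commands": [
    [[0.5,0,0],0],
    [[0,0,0],0]
  ]
}}

```text
time_s: 24.7
tcp_pos: [0.5333, -0.125, 0.0231]
eef_rot: [-180.0, 0.2, 3.9]
contact_force: [-8.5, 0.2, 6.4]
gripper_width: 0.0007
```

>>> {"op": "step_arm", "data": {
  "commands": [
    [[0.5,0,-0.2],0],
    [[0,0,0],0]
  ]
}}

```text
time_s: 24.95
tcp_pos: [0.5332, -0.125, 0.0231]
eef_rot: [-180.0, 0.2, 3.9]
contact_force: [-8.9, 0.9, 6.3]
gripper_width: 0.0004
```

>>> {"op": "step_arm", "data": {
  "commands": [
    [[0.3,0,-0.3],0],
    [[0,0,0],0]
  ]
}}

```text
time_s: 25.2
tcp_pos: [0.5332, -0.125, 0.0231]
eef_rot: [-180.0, 0.3, 3.9]
contact_force: [-8.9, 0.6, 3.8]
gripper_width: 0.0006
```

>>> {"op": "step_arm", "data": {
  "commands": [
    [[0,0,-0.3],0],
    [[0,0,0],0],
    [[0,0,0],0],
    [[0,0,0],0]
  ]
}}

```text
time_s: 25.7
tcp_pos: [0.5333, -0.125, 0.0232]
eef_rot: [-180.0, 0.3, 3.9]
contact_force: [-8.2, -0.5, 1.5]
gripper_width: 0.0004
```

>>> {"op": "step_arm", "data": {
  "commands": [
    [[0.3,0,0],0],
    [[0,0,0],0],
    [[0,0,0],0],
    [[0,0,0],0],
    [[0,0,0],0],
    [[0,0,0],0]
  ]
}}

```text
time_s: 26.45
tcp_pos: [0.5331, -0.125, 0.0231]
eef_rot: [-180.0, 0.3, 3.8]
contact_force: [-9.4, -0.9, 2.4]
gripper_width: 0.0002
```

Pressed at about 9 N at the wrist. Now I'll back off gently and rise clear.

>>> {"op": "step_arm", "data": {
  "commands": [
    [[-1,0,0],0],
    [[-1,0,0],0],
    [[-1.5,0,0],0],
    [[-2,0,0],0],
    [[-5,0,0],0],
    [[-10,0,0],0],
    [[-15,0,0],0],
    [[-15,0,0],0],
    [[0,0,-15],0],
    [[0,0,-30],0],
    [[0,0,-40],0],
    [[0,0,-40],0],
    [[0,0,-20],0],
    [[0,0,0],0],
    [[0,0,0],0]
  ]
}}

```text
time_s: 28.32
tcp_pos: [0.4849, -0.1281, 0.1683]
eef_rot: [-180.0, 0.1, 3.9]
contact_force: [-1.0, -0.6, -1.1]
gripper_width: 0.0009
```

```bash
python3 - <<'E'
from h import *
s=r.get_state(); print(s['time_s'],s['tcp_pos'],s['contact_force'])
save('side','side7',(270,140,390,260),5); save('scene','scene7')
c=save('wrist','wrist7'); P=pts(c,wT(c,s)); im=c['img']
t=np.radians(3.9); F=P-np.array([.5696,-.1212,0]); a=np.cos(t)*F[...,0]+np.sin(t)*F[...,1]; y=-np.sin(t)*F[...,0]+np.cos(t)*F[...,1]
m=(abs(P[...,2]-.078)<.003)&(abs(y)<.04)&(abs(a)<.14); print('carton top x',np.percentile(a[m],[.5,99.5]),'y',np.percentile(y[m],[.5,99.5]),np.median(P[...,2][m]))
E
```

```text
28.325 [ 0.48487352 -0.12813533  0.16829414] [-1.04393889 -0.63452608 -1.10323336]
carton top x [-0.0239387   0.05404158] y [-0.02815155  0.02740207] 0.07813477893451728
```

View pics/wrist7.png

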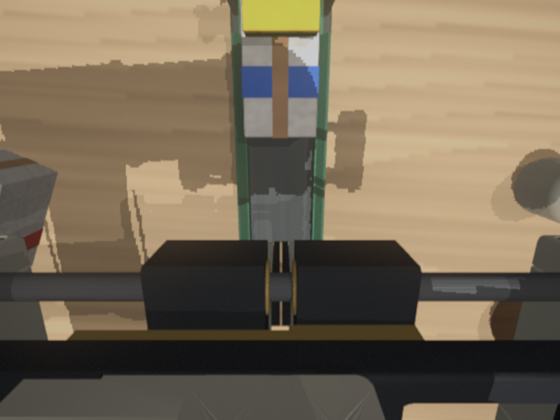

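View pics/side7.png

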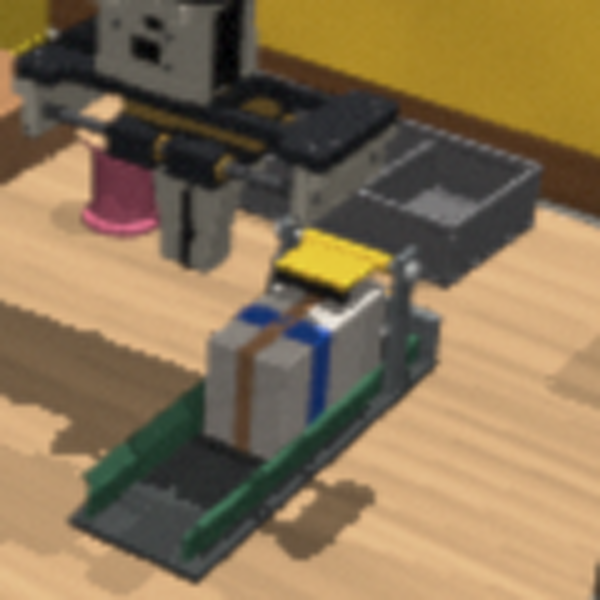

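View pics/scene7.png

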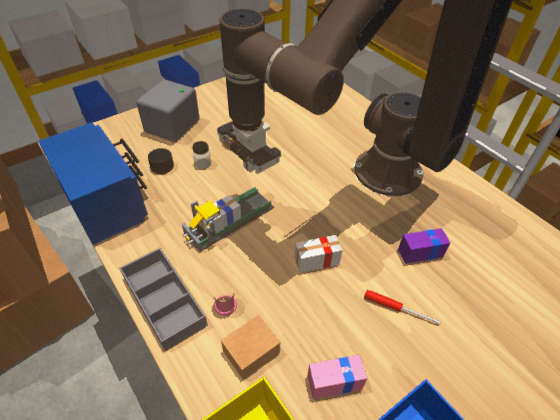

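The side view shows the carton flat in the lane with the flap lying over its front end at (330,260) and the gripper clear. In the scene view, all the other objects are where they started. Handing in.

```bash
python3 -c "
from plant import close_job
print(close_job())"
```

```text
the job is handed in; nothing more can be done
None
```

The white carton with the blue band is in the green-railed lane and was pressed on the rubber buffer. The flap has sprung over its leading end, and the job was handed in at about 28 s of the 64 s allowed.

- **Placing:** I gripped the carton across its middle and set it at lane_set from above. I then let go and pushed it from behind with the shut fingers.
- **Flap:** It tipped and snapped over, and the side picture shows it lying flat. The gripper stayed well behind it. The wrist force peaked at 12.6 N in the readings taken at the end of each move; it was not logged in between.
- **Buffer:** I felt it when the TCP stopped at x ≈ 0.533 m. I pressed at about 8 to 9.4 N at the wrist for over a second. The force on the buffer itself is that less floor friction, which I estimate leaves about 7 to 8 N. I then backed off and rose clear.
- **Last checks:** The carton lies flat and centred, with its rear end at about x = -24 mm in the cradle. That puts the leading end near x = 96 to 97 mm, inside the buffer's possible range. The other objects look unmoved.
- **Unexpected:** While pushing there was an upward force of up to about 9.5 N on the fingers, most likely friction from slight tool flex. I eased it to about 2 N before the final press. The carton stayed flat in every picture.

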